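# Set up a casting flask on the vibrator

## Robot

A 6-joint arm with a two-finger parallel gripper is mounted at the origin on a cart in front of the work surface, level with it; the furniture and walls round the work are solid. World frame = base frame: x ahead of the robot, y to its left, z up, the work surface at z = 0. Lengths are in m, angles in rad, forces in N, time in s.
With the tool pointing down it reaches from about 0.35 to 0.875 m from the base axis. Payload 4.2 kg.
Tool frame: the origin (TCP) lies at the very end of the fingers, on their centre line; the grasp point (between the pads) lies 19 mm behind it; z points along the fingers, y is the line along which they close (so a half turn about z gives the same grasp; the last joint's range is limited). The gripper opens to 87 mm and grips with 3 to 60 N. Pads are 19 mm wide; open, the fingers measure 117 mm over their backs; the gripper's body (75 mm by 190 mm) begins 51 mm behind the grasp point.
Start: joints at [1.542, 0.385, 0.008, 0, -1.194, -0.259], TCP at [0.177, 0.599, 0.223] pointing down, gripper open.
Joint ranges: [-3.14, 3.14], [-1.21, 2.06], [-1.07, 1.41], [-3.16, 2.05], [-2.99, -0.16], [-3.1, 3.1]. Speed limits (rad/s): [2.79, 2.79, 3.14, 3.14, 3.14, 3.14].

## Interface

Orientations are given as a rotation vector (axis times angle).
In Python, from plant import bot, cams, job gives the robot as it stands.
- The arm moves only by the tool servo_tool, never from a script. Its arguments are lists of equal length, an entry for each row: "offset": the shift along the tool's x, y, z in mm, a list of three; "twist": the turn about the tool's z in degrees. A call has 1 to 10 rows; each row is the pose to reach, as a shift and turn from the pose commanded when the call began, along the tool's axes at that moment; what a row does not reach only later rows make up. A row lasts 1/12 s, in which the tool goes at most 41.7 mm and 7.16 degrees, less where a joint would pass 70% of its speed; a pose out of reach is approached as far as the arm can. A call with a gripper value outside its range is refused whole. "hand" is the finger opening in mm, from 0 to 87, set as the call begins (left out, the last holds). The fingers move at their own pace and stop on an object; "newtons" is the grip in N (left out, the last holds). Time passes only in rows, so rows that repeat a pose let the fingers close. It gives the time, the measured TCP pose, the force, the opening and the grip force at its end, in the units of the state.
- bot.observe(): the state, without advancing time (a new reading comes with each control period).
- cams.get_image(name): name is "scene" or "top"; returns a dict with "frame" (420x560x3 uint8, red, green, blue), "z_map" (420x560 float32, m along the optical axis (not along the pixel's ray), 0 where there is no reading), "fx", "fy", "cx", "cy" (pixels), "eye" and "rotation" of the camera in the world. Camera axes: x right, y up, looking along -z (the intrinsics and any distortion apply to the point x, -y, -z); pixel columns grow to the right and rows downward; lengths in m; the calibration is good to about 2 mm. A picture is of the moment at which its call begins.
- job.close_job(): hands the job in; it is judged then, once.
The state is a dict: "clock": time; "qpos": joint angles; "dq": joint speeds; "effort": joint torques, N m; "tcp_pos": TCP position; "orientation": TCP orientation; "ft_force": force on the tool from outside, world axes, zero at the start; "wrist_torque": the same for the moment, N m; "width": opening from 0.0 (shut) to 1.0 (fully open); "grasp_force": force on a finger pad.
Only numpy, scipy, OpenCV 4.12 (cv2) and the standard library are available. Lean on these libraries where they do the work, as an engineer would, in place of code of your own. Each camera call takes 0.05 s, during which the arm holds its last target. There are 200 camera calls.

## Task

Get the small casting flask ready for investing on the vibrator. Stand the rubber sprue base upright on the middle of the vibrator's round pad, then stand the wax tree in the recess of the base, then lower the taller of the two steel flasks over the tree, without knocking the tree, until it is fully down in the groove of the base, and last slip the collar over the top of that flask until it is fully home.

Things in the scene. Friction and masses are not known exactly. Their poses are not given: they have to be found in the camera images.
- pad (a point): centre of the top face of the vibrator's pad, z up. The vibrator is fixed to the bench: a light grey box 100 x 92 mm and 30 mm high with a knob and a switch in front, and on it a dark round rubber pad, 84 mm across, with fine rings moulded in it. The top of the pad is flat and 42 mm above the bench
- sprue_base: black rubber sprue base, a cup 63 mm across, 20 mm high, upright, 70 g; origin at the centre of its underside, z up. Rim 4 mm thick (55 mm across inside, funnelled to 60 in the top 3 mm). A boss in the middle, 41 mm across, 15 mm high, has a recess 29.5 mm across (mouth 34) for the tree's foot. Round the boss runs the flask's groove. Floors of recess and groove: 6 mm above the underside
- wax_tree: grey-green wax tree, 56 mm high, 25 g, standing; origin at the centre of its underside, z up. A foot 26 mm across and 5 mm thick, a straight trunk 9 mm across, and eight small wax rings on slanting sprues that reach 16 mm from the axis between 12 and 36 mm above the underside; above 36 mm the trunk is bare, which is where to pinch it
- tall_flask: the taller steel flask: a plain tube 51 mm across outside, 46 mm inside, 64 mm high, 0.2 kg, open at both ends, standing; origin at the centre of its underside, z up
- short_flask: the shorter steel flask: the same tube, 51 mm across but only 38 mm high, too short for this tree and not needed; origin at the centre of its underside, z up
- collar: grey rubber collar, a ring 62 mm across and 28 mm high, 60 g, lying as it will be used (sleeve down, funnel up); origin at the centre of its underside, z up. The sleeve below is 54.6 mm across inside (mouth funnelled to 60 mm in its lowest 3 mm) and 12 mm deep up to an inner ledge, which rests on the top of the flask when the collar is home
- burr_stand: bystander, fixed: round white stand of burrs, 212 mm across and about 120 mm high; origin at the centre of its underside. Keep the gripper clear of it. Behind and left of it the bench lamp's head hangs 0.57 m above the bench, from x = 0.56, y = 0.25 outwards: do not swing the raised arm into it, come over the things from the front
- parts_cabinet: bystander, fixed: grey cabinet of small drawers, 150 mm high; origin under its middle. Its front (own -x) with the pulled-out drawers and handles reaches 120 mm from the origin, its sides (own y) 150 mm. Keep the gripper clear of it
- setting_case: bystander, fixed: closed flat case 85 mm (own x) by 125 mm (own y), 43 mm high; origin at the centre of its underside

How it is judged:
On the way, in this order (a step that is already met when the one before it is completed fails the run):
1. the sprue base stands on the middle of the pad, let go (horizontal distance between sprue_base and pad below 0.012 m and z of sprue_base in the frame of pad between -0.003 and 0.003 m and angle between sprue_base's own z axis and vertical below 0.08 rad and linear speed of sprue_base below 0.02 m/s and contact force between the fingers and sprue_base below 0.1 N), for 0.2 s.
2. the tree stands in the recess of the base, let go (horizontal distance between sprue_base and pad below 0.012 m and z of sprue_base in the frame of pad between -0.003 and 0.003 m and angle between each of sprue_base, wax_tree's own z axis and vertical below 0.08 rad and horizontal distance between wax_tree and sprue_base below 0.004 m and z of wax_tree in the frame of sprue_base between 0.003 and 0.009 m and linear speed of wax_tree below 0.02 m/s and contact force between the fingers and wax_tree below 0.1 N), for 0.2 s.
3. the taller flask stands over the tree, fully down in the groove of the base, let go (horizontal distance between sprue_base and pad below 0.012 m and z of sprue_base in the frame of pad between -0.003 and 0.003 m and angle between each of sprue_base, wax_tree, tall_flask's own z axis and vertical below 0.08 rad and horizontal distance between each of wax_tree, tall_flask and sprue_base below 0.004 m and z of wax_tree in the frame of sprue_base between 0.003 and 0.009 m and z of tall_flask in the frame of sprue_base between 0.003 and 0.009 m and linear speed of tall_flask below 0.02 m/s and contact force between the fingers and tall_flask below 0.1 N), for 0.2 s.
At the end, for the whole second after the job is handed in: At rest and upright: the base on the pad within 12 mm of its middle; the tree in the recess and the taller flask in the groove, each on the floor there (within 3 mm) and within 4 mm of the base's axis; the collar's ledge on the flask's top, within 3 mm in height and 4 mm of the flask's axis (horizontal distance between sprue_base and pad below 0.012 m and z of sprue_base in the frame of pad between -0.003 and 0.003 m and angle between each of sprue_base, wax_tree, tall_flask, collar's own z axis and vertical below 0.08 rad and horizontal distance between each of wax_tree, tall_flask and sprue_base below 0.004 m and z of wax_tree in the frame of sprue_base between 0.003 and 0.009 m and z of tall_flask in the frame of sprue_base between 0.003 and 0.009 m and horizontal distance between collar and tall_flask below 0.004 m and z of collar in the frame of tall_flask between 0.049 and 0.055 m and linear speed of each of sprue_base, wax_tree, tall_flask, collar below 0.01 m/s); the robot touches nothing.
It fails at once if the flask knocks the wax tree (more than 3 N) (contact force between tall_flask and wax_tree above 3 N).
It also fails if it takes over 118 s, if anything falls off the work surface, if the arm or the gripper's body presses on something with over 40 N, if the wrist force passes 120 N, or if a joint passes its speed limit or range.

## Working session

There is one attempt and no reset: what is moved stays moved. The work goes in short steps, Python scripts to look and compute and a tool call to move; the robot and the scene stay as the last step left them, time stands still between calls to the robot, and variables do not carry over. Pictures are saved under pics/ and viewed, at most 15 in all, crops included, and the job is handed in when it is done.

Besides the shell and the picture viewer there is one more tool, called after "Emit:" as name(argument=value, ...) on one line, values as JSON. servo_tool: Moves the arm, as the interface text tells. Its arguments: {"type":"object","properties":{"offset":{"type":"array","items":{"type":"array","items":{"type":"number"}}},"twist":{"type":"array","items":{"type":"number"}},"hand":{"type":"number"},"newtons":{"type":"number"}},"required":["offset","twist"]}

```bash
mkdir -p pics; cat > h.py <<'E'
import numpy as np,cv2
from scipy.spatial.transform import Rotation as R
from plant import bot,cams,job
def img(n,f=None):
    d=cams.get_image(n)
    if f: cv2.imwrite('pics/'+f,d['frame'][:,:,::-1])
    return d
def rot(d):
    r=np.array(d['rotation'],float)
    return r if r.shape==(3,3) else (R.from_rotvec(r).as_matrix() if r.size==3 else R.from_quat(r).as_matrix())
def cloud(d):
    z=d['z_map'];v,u=np.mgrid[:z.shape[0],:z.shape[1]]
    p=np.stack([(u-d['cx'])/d['fx']*z,-(v-d['cy'])/d['fy']*z,-z],-1)
    P=p@rot(d).T+np.array(d['eye']); P[z==0]=np.nan
    return P
E
python3 - <<'E'
from h import *
s=bot.observe();print({k:np.round(v,3) for k,v in s.items()})
print(R.from_rotvec(s['orientation']).as_matrix().round(3))
for n in('scene','top'):
    d=img(n,n+'0.png');print(n,{k:np.round(v,3).tolist() for k,v in d.items() if k not in('frame','z_map')},d.keys())
    np.save(n+'0.npy',cloud(d))
E
```

```text
{'clock': np.float64(0.0), 'qpos': array([ 1.542e+00,  3.860e-01,  7.000e-03, -1.000e-03, -1.194e+00,
       -2.590e-01]), 'dq': array([ 0.001,  0.001, -0.   , -0.002, -0.001,  0.   ]), 'effort': array([-0.0000e+00, -3.9067e+01,  1.8741e+01,  4.2200e+00,  1.1000e-02,
       -0.0000e+00]), 'tcp_pos': array([0.177, 0.599, 0.221]), 'orientation': array([ 3.107, -0.45 , -0.   ]), 'ft_force': array([ 0.117, -0.273,  0.427]), 'wrist_torque': array([ 0.001, -0.025, -0.002]), 'grasp_force': np.float64(0.0), 'width': np.float64(1.004)}
[[ 0.959 -0.284 -0.001]
 [-0.284 -0.959 -0.002]
 [ 0.     0.002 -1.   ]]
scene {'fx': 536.068, 'fy': 536.068, 'cx': 288.456, 'cy': 213.118, 'eye': [0.006, -0.751, 0.986], 'rotation': [0.727, -0.236, -0.554]} dict_keys(['frame', 'z_map', 'fx', 'fy', 'cx', 'cy', 'eye', 'rotation'])
top {'fx': 449.353, 'fy': 449.353, 'cx': 285.648, 'cy': 210.272, 'eye': [0.351, -0.027, 1.097], 'rotation': [0.161, -0.118, -1.557]} dict_keys(['frame', 'z_map', 'fx', 'fy', 'cx', 'cy', 'eye', 'rotation'])
```

View pics/scene0.png

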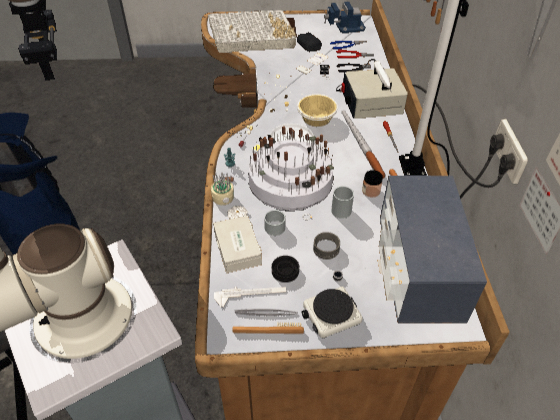

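View pics/top0.png

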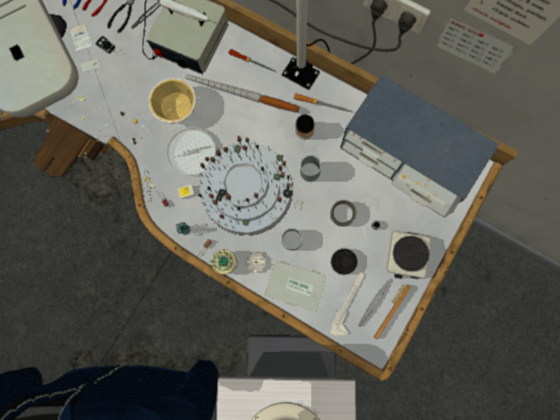

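The scene shows pad (335,305), base (285,268), collar (326,245), tall flask (343,202), short flask (275,222). The tree may be the teal thing at (230,158), so I'll measure and zoom.

```bash
python3 - <<'E'
from h import *
S=np.load('scene0.npy');T=np.load('top0.npy')
a=cv2.imread('pics/scene0.png');b=cv2.imread('pics/top0.png')
c1=cv2.resize(a[140:220,205:285],(390,390),interpolation=cv2.INTER_CUBIC)
c2=cv2.resize(b[200:290,150:240],(390,390),interpolation=cv2.INTER_CUBIC)
cv2.imwrite('pics/c1.png',np.hstack([c1,c2]))
from h import *
for n,(u,v) in dict(pad=(410,253),base=(344,261),collar=(343,213),tall=(310,168),short=(292,239),teal=(183,228),case=(296,286),cab=(420,130)).items():
    print(n,T[v,u].round(3))
def circ(n,c,zlo,zhi,rad):
    P=T.reshape(-1,3);m=(np.hypot(P[:,0]-c[0],P[:,1]-c[1])<rad)&(P[:,2]>zlo)&(P[:,2]<zhi)
    Q=P[m][:,:2].astype(np.float32);(cx,cy),r=cv2.minEnclosingCircle(Q)
    print(n,len(Q),'mean',Q.mean(0).round(4),'circle',round(cx,4),round(cy,4),round(r,4),'z',np.percentile(P[m][:,2],[10,50,90]).round(4))
circ('pad',T[253,410],.037,.05,.055)
circ('base',T[261,344],.016,.026,.045)
circ('basein',T[261,344],.003,.03,.045)
circ('collar',T[213,343],.022,.034,.045)
circ('tall',T[168,310],.057,.07,.05)
circ('tallall',T[168,310],.02,.07,.05)
circ('short',T[239,292],.032,.044,.04)
circ('teal',T[228,183],.01,.07,.03)
circ('teal top',T[228,183],.04,.07,.03)
E
```

```text
pad [ 0.44  -0.287  0.045]
base [ 0.423 -0.138  0.006]
collar [ 0.541 -0.137  0.005]
tall [ 0.655 -0.056  0.005]
short [ 0.476 -0.012 -0.004]
teal [0.496 0.25  0.031]
case [ 0.362 -0.023  0.047]
cab [ 0.7   -0.292  0.153]
pad 1046 mean [ 0.4396 -0.2887] circle 0.4423 -0.2864 0.0525 z [0.0406 0.0434 0.0458]
base 180 mean [ 0.4206 -0.1361] circle 0.4213 -0.1367 0.0318 z [0.0168 0.0193 0.0229]
basein 678 mean [ 0.4216 -0.138 ] circle 0.4227 -0.1385 0.0445 z [0.004  0.0087 0.0207]
collar 189 mean [ 0.5395 -0.1358] circle 0.5389 -0.135 0.0314 z [0.0232 0.0276 0.0312]
tall 97 mean [ 0.6451 -0.0544] circle 0.6447 -0.0554 0.0266 z [0.0597 0.0643 0.0669]
tallall 259 mean [ 0.6449 -0.0545] circle 0.6447 -0.0554 0.0266 z [0.0269 0.0505 0.066 ]
short 83 mean [ 0.473  -0.0112] circle 0.473 -0.0111 0.0258 z [0.0359 0.0384 0.0404]
teal 107 mean [0.496  0.2518] circle 0.4965 0.2533 0.0153 z [0.0232 0.0296 0.054 ]
teal top 20 mean [0.4961 0.2519] circle 0.4965 0.2529 0.0046 z [0.042  0.0549 0.0582]
```

View pics/c1.png

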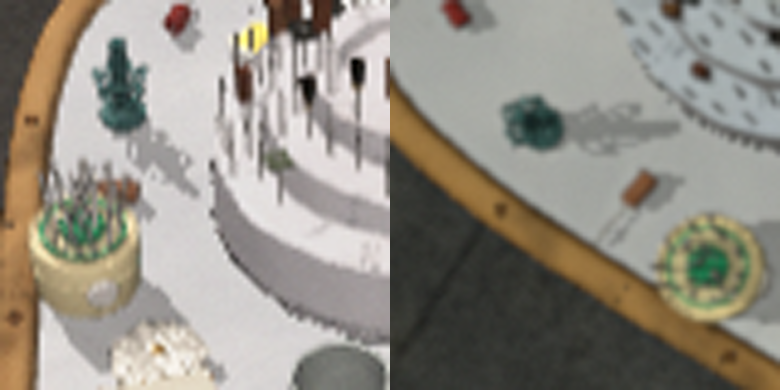

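```bash
python3 - <<'E'
from h import *
S=np.load('scene0.npy').reshape(-1,3);T=np.load('top0.npy').reshape(-1,3)
def sel(P,c,r,a,b):return P[(np.hypot(P[:,0]-c[0],P[:,1]-c[1])<r)&(P[:,2]>a)&(P[:,2]<b)]
for nm,P in(('top',T),('scene',S)):
    print(nm)
    for n,c,r,a,b in(('pad',(.44,-.288),.06,.039,.05),('base',(.421,-.137),.04,.014,.026),('collar',(.539,-.135),.04,.022,.034),('tall',(.645,-.055),.035,.057,.07),('tree',(.4965,.253),.025,.04,.065),('treemid',(.4965,.253),.025,.012,.036),('stand',(.6,.1),.14,.03,.2),('cab',(.68,-.28),.16,.14,.16),('cabfront',(.6,-.25),.12,.06,.13)):
        Q=sel(P,c,r,a,b)[:,:2].astype(np.float32)
        if len(Q)<3: print(n,len(Q));continue
        (x,y),rr=cv2.minEnclosingCircle(Q);print(n,len(Q),Q.mean(0).round(4),'c',round(x,4),round(y,4),round(rr,4),'rect',[np.round(v,3) for v in cv2.minAreaRect(Q)])
Q=sel(T,(.65,-.25),.25,.14,.16)
print(cv2.boxPoints(cv2.minAreaRect(Q[:,:2].astype(np.float32))).round(3))
Q=sel(T,(.65,-.25),.25,.06,.13); Q=Q[(Q[:,1]<-.1)]
# lower z map
Q=np.vstack([T,S]);Q=Q[(Q[:,2]>.08)&(Q[:,2]<.3)&(Q[:,0]>.4)&(Q[:,0]<.8)&(Q[:,1]>-.4)&(Q[:,1]<.3)]
g=np.zeros((20,35),int)
np.add.at(g,(((Q[:,0]-.4)/.02).astype(int).clip(0,19),((Q[:,1]+.4)/.02).astype(int).clip(0,34)),1)
for i in range(19,-1,-1):print('%.2f'%(.4+.02*i),''.join('#' if k>1 else '.' for k in g[i]))
E
```

```text
top
pad 1014 [ 0.4397 -0.2889] c 0.4411 -0.29 0.0432 rect [array([ 0.44 , -0.289]), array([0.082, 0.082]), np.float64(89.509)]
base 219 [ 0.4215 -0.1365] c 0.4213 -0.1367 0.0318 rect [array([ 0.422, -0.136]), array([0.06 , 0.063]), np.float64(44.964)]
collar 189 [ 0.5395 -0.1358] c 0.5389 -0.135 0.0314 rect [array([ 0.538, -0.135]), array([0.058, 0.061]), np.float64(89.485)]
tall 97 [ 0.6451 -0.0544] c 0.6447 -0.0554 0.0266 rect [array([ 0.645, -0.054]), array([0.051, 0.048]), np.float64(0.307)]
tree 20 [0.4961 0.2519] c 0.4965 0.2529 0.0046 rect [array([0.496, 0.253]), array([0.007, 0.008]), np.float64(88.285)]
treemid 76 [0.4956 0.2519] c 0.4966 0.2534 0.0153 rect [array([0.496, 0.253]), array([0.027, 0.028]), np.float64(41.567)]
stand 6777 [0.5862 0.0958] c 0.6003 0.0847 0.1256 rect [array([0.593, 0.099]), array([0.218, 0.22 ]), np.float64(64.285)]
cab 8904 [ 0.6867 -0.294 ] c 0.6826 -0.2839 0.1593 rect [array([ 0.675, -0.286]), array([0.3  , 0.185]), np.float64(56.687)]
cabfront 1743 [ 0.6043 -0.2795] c 0.6067 -0.2553 0.1194 rect [array([ 0.612, -0.258]), array([0.235, 0.073]), n
[... 1330 characters left out ...]
...
0.72 #############......................
0.70 ##############..........##.........
0.68 #############.........######.......
0.66 ############........#########......
0.64 ###########.........##########.....
0.62 #########...........##########.....
0.60 ########...........############....
0.58 #########..........###########.....
0.56 #######............############....
0.54 ######..............##########.....
0.52 .###................##########.....
0.50 ..#....................#####.......
0.48 ........................#.#........
0.46 ...................................
0.44 ...................................
0.42 ...........................#.......
0.40 ...................................
```

```bash
cat >> h.py <<'E'
def to(*wps):
    "each wp (x,y,z,closing angle deg): offset in current tool frame, twist"
    s=bot.observe();M=R.from_rotvec(s['orientation']).as_matrix();p=np.array(s['tcp_pos'])
    a=np.degrees(np.arctan2(M[1,1],M[0,1]))
    print('t',round(s['clock'],2),'tcp',p.round(4),'yaw',round(a,2),'w',round(s['width']*87,1),'F',np.round(s['ft_force'],1),'g',round(s['grasp_force'],1),'tilt',np.degrees(np.arccos(-M[2,2])).round(2))
    for w in wps:
        o=M.T@(np.array(w[:3])-p)*1000;t=-((w[3]-a+90)%180-90)
        print(w,'->',o.round(1),'tw',round(t,1),'d',np.linalg.norm(o).round())
E
python3 -c "
from h import *
to((.42,.2,.2,57),(.4225,-.1375,.12,57),(.4225,-.1375,.005,57))"
```

```text
t 0.1 tcp [0.1772 0.5988 0.2216] yaw -106.5 w 86.9 F [ 0.1 -0.6  0.1] g 0.0 tilt 0.11
(0.42, 0.2, 0.2, 57) -> [346.  313.4  22.2] tw 16.5 d 467.0
(0.4225, -0.1375, 0.12, 57) -> [444.3 636.1 102.9] tw 16.5 d 783.0
(0.4225, -0.1375, 0.005, 57) -> [444.2 635.9 217.9] tw 16.5 d 806.0
```

Emit:
servo_tool(offset=[[346,313,22],[346,313,22],[346,313,22],[346,313,22],[346,313,22],[346,313,22],[346,313,22],[346,313,22],[346,313,22],[346,313,22]], twist=[16.5,16.5,16.5,16.5,16.5,16.5,16.5,16.5,16.5,16.5], hand=87)

```text
clock: 0.93
tcp_pos: [0.3944, 0.2419, 0.2028]
orientation: [3.012, -0.891, -0.0]
ft_force: [1.3, 0.6, -0.1]
width: 1.0
grasp_force: 0.0
```

```bash
python3 -c "
from h import *
to((.4225,-.1375,.12,57),(.4225,-.1375,.005,57))"
```

```text
t 0.93 tcp [0.3944 0.2419 0.2028] yaw -122.96 w 87.0 F [ 1.3  0.6 -0.1] g 0.0 tilt 0.01
(0.4225, -0.1375, 0.12, 57) -> [230.  303.   82.8] tw 0.0 d 389.0
(0.4225, -0.1375, 0.005, 57) -> [230.  303.  197.8] tw 0.0 d 429.0
```

Emit:
servo_tool(offset=[[230,303,83],[230,303,83],[230,303,83],[230,303,83],[230,303,83],[230,303,83],[230,303,83],[230,303,83],[230,303,83],[230,303,83]], twist=[0,0,0,0,0,0,0,0,0,0])

```text
clock: 1.77
tcp_pos: [0.4207, -0.139, 0.1184]
orientation: [3.009, -0.899, -0.005]
ft_force: [0.2, -0.0, -0.5]
width: 1.002
grasp_force: 0.0
```

```bash
python3 -c "
from h import *
to((.4225,-.1375,.005,57))
d=img('scene');cv2.imwrite('pics/s1.png',cv2.resize(d['frame'][200:340,200:400,::-1],(800,560),interpolation=cv2.INTER_CUBIC))"
```

```text
t 1.77 tcp [ 0.4207 -0.139   0.1184] yaw -123.26 w 87.2 F [ 0.2 -0.  -0.5] g 0.0 tilt 0.17
(0.4225, -0.1375, 0.005, 57) -> [  1.   -2.5 113.4] tw -0.3 d 113.0
```

View pics/s1.png

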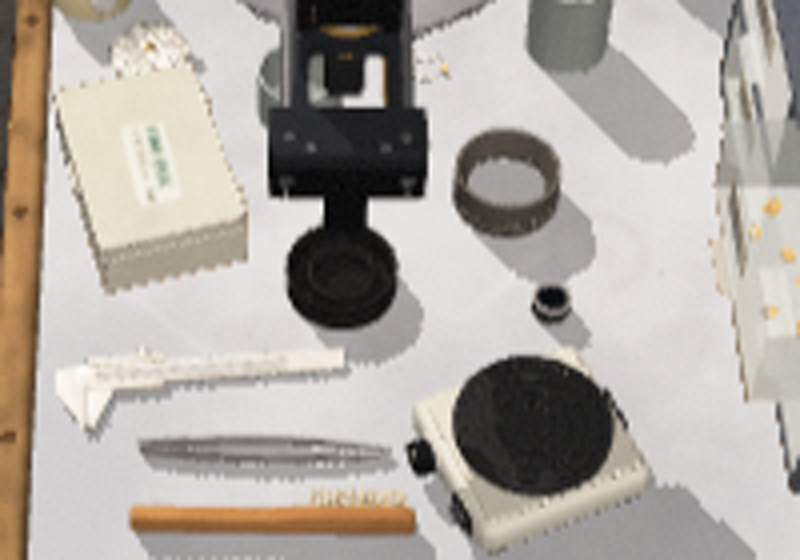

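The gripper sits over the base (345,275 in the crop), with its plane aligned. Next I descend and grip.

Emit:
servo_tool(offset=[[1,-1,40],[1,-1,80],[1,-1,105],[1,-1,113],[1,-1,113],[1,-1,113]], twist=[0,0,0,0,0,0])

```text
clock: 2.32
tcp_pos: [0.4242, -0.1349, 0.0075]
orientation: [3.013, -0.89, 0.001]
ft_force: [0.9, -0.1, 0.8]
width: 1.001
grasp_force: 0.0
```

Emit:
servo_tool(offset=[[0,0,0],[0,0,0],[0,0,0],[0,0,0],[0,0,0],[0,0,0],[0,0,0]], twist=[0,0,0,0,0,0,0], hand=50, newtons=15)

```text
clock: 2.9
tcp_pos: [0.4238, -0.1352, 0.0077]
orientation: [-3.012, 0.891, -0.002]
ft_force: [-1.5, 1.5, 6.3]
width: 0.726
grasp_force: 15.0
```

Emit:
servo_tool(offset=[[0,0,-15],[0,0,-40],[0,0,-75],[0,0,-90],[0,0,-90]], twist=[0,0,0,0,0])

```text
clock: 3.32
tcp_pos: [0.4261, -0.1352, 0.1005]
orientation: [-3.01, 0.89, -0.013]
ft_force: [0.6, -0.6, -1.5]
width: 0.722
grasp_force: 15.0
```

```bash
python3 -c "
from h import *
to((.44,-.29,.1,57),(.44,-.29,.048,57))
for n in('top','scene'):
  P=cloud(img(n)).reshape(-1,3);Q=P[(np.hypot(P[:,0]-.4225,P[:,1]+.1375)<.05)&(P[:,2]>.07)&(P[:,2]<.125)]
  h,e=np.histogram(Q[:,2],11,(.07,.125));print(n,h)
  print(Q[:,:2].mean(0))
"
```

```text
t 3.32 tcp [ 0.4261 -0.1352  0.1005] yaw -122.95 w 62.8 F [ 0.6 -0.6 -1.5] g 15.0 tilt 0.5
(0.44, -0.29, 0.1, 57) -> [ 95.9 122.3   0.6] tw 0.0 d 155.0
(0.44, -0.29, 0.048, 57) -> [ 95.5 122.6  52.6] tw 0.0 d 164.0
top [0 0 0 0 0 0 0 0 0 0 0]
[nan nan]
scene [ 0  0  0  0  4  1 10 20  5 10 16]
[ 0.42055747 -0.14410669]<string>:7: RuntimeWarning: Mean of empty slice.
  ret = um.true_divide(
```

Emit:
servo_tool(offset=[[48,61,0],[80,102,0],[96,122,0],[96,122,0],[96,122,25],[96,122,40],[96,122,40]], twist=[0,0,0,0,0,0,0])

```text
clock: 4.0
tcp_pos: [0.4333, -0.289, 0.0517]
orientation: [-3.01, 0.896, 0.018]
ft_force: [-1.1, 0.8, -0.3]
width: 0.724
grasp_force: 15.0
```

```bash
python3 -c "
from h import *
to((.44,-.29,.0495,57))
d=img('scene');cv2.imwrite('pics/s2.png',cv2.resize(d['frame'][220:360,240:440,::-1],(800,560),interpolation=cv2.INTER_CUBIC))"
```

```text
t 4.0 tcp [ 0.4333 -0.289   0.0517] yaw -123.16 w 63.0 F [-1.1  0.8 -0.3] g 15.0 tilt 0.66
(0.44, -0.29, 0.0495, 57) -> [ 6.2 -2.8  2.2] tw -0.2 d 7.0
```

View pics/s2.png

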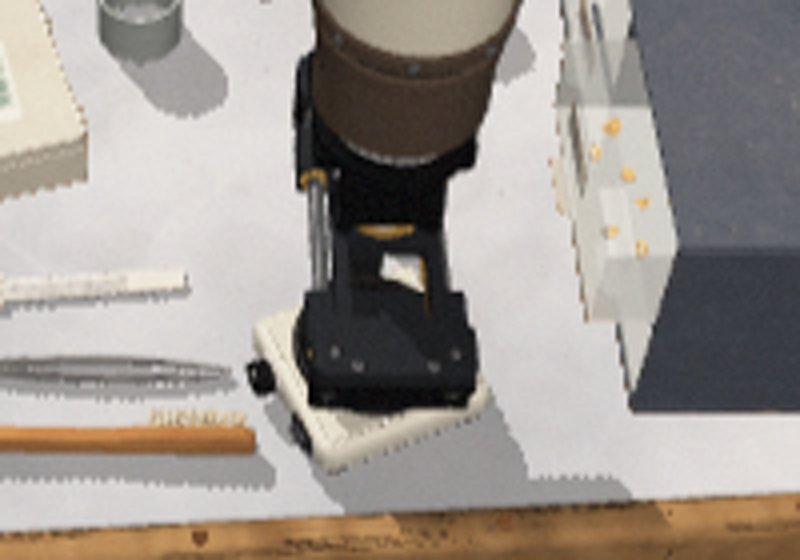

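Gripper over the pad, clear of the cabinet by far; let it settle.

Emit:
servo_tool(offset=[[0,0,0],[0,0,0],[0,0,0],[0,0,0],[0,0,0],[0,0,0]], twist=[0,0,0,0,0,0])

```text
clock: 4.55
tcp_pos: [0.4378, -0.2896, 0.0575]
orientation: [-3.012, 0.891, -0.002]
ft_force: [0.1, -0.4, -0.5]
width: 0.727
grasp_force: 15.0
```

```bash
python3 -c "
from h import *
to((.44,-.29,.0495,57))"
```

```text
t 4.55 tcp [ 0.4378 -0.2896  0.0575] yaw -122.97 w 63.2 F [ 0.1 -0.4 -0.5] g 15.0 tilt 0.06
(0.44, -0.29, 0.0495, 57) -> [ 2.  -0.9  8. ] tw 0.0 d 8.0
```

Emit:
servo_tool(offset=[[1,-1,3],[2,-1,6],[2,-1,8],[2,-1,8],[2,-1,8]], twist=[0,0,0,0,0])

```text
clock: 4.97
tcp_pos: [0.44, -0.29, 0.0497]
orientation: [3.012, -0.891, 0.001]
ft_force: [-1.4, 2.4, 6.2]
width: 0.724
grasp_force: 15.0
```

Emit:
servo_tool(offset=[[0,0,0],[0,0,0],[0,0,0],[0,0,0]], twist=[0,0,0,0], hand=80)

```text
clock: 5.3
tcp_pos: [0.4396, -0.29, 0.0486]
orientation: [-3.012, 0.892, 0.001]
ft_force: [-0.4, -0.4, 0.5]
width: 0.893
grasp_force: 0.0
```

Emit:
servo_tool(offset=[[0,0,-20],[0,0,-60],[0,0,-100],[0,0,-140],[0,0,-150]], twist=[0,0,0,0,0])

```text
clock: 5.72
tcp_pos: [0.4429, -0.2917, 0.2059]
orientation: [3.011, -0.889, 0.02]
ft_force: [1.1, -0.6, 1.0]
width: 0.918
grasp_force: 0.0
```

```bash
python3 -c "
from h import *
to((.43,.05,.22,32),(.45,.22,.2,32),(.4975,.2525,.12,32))"
```

```text
t 5.72 tcp [ 0.4429 -0.2917  0.2059] yaw -122.92 w 79.9 F [ 1.1 -0.6  1. ] g 0.0 tilt 0.73
(0.43, 0.05, 0.22, 32) -> [-196.3 -279.9  -16.2] tw 25.1 d 342.0
(0.45, 0.22, 0.2, 32) -> [-272.2 -433.4    3. ] tw 25.1 d 512.0
(0.4975, 0.2525, 0.12, 32) -> [-251.  -486.4   83.3] tw 25.1 d 554.0
```

Emit:
servo_tool(offset=[[-33,-40,-14],[-65,-80,-14],[-98,-120,-14],[-130,-160,-14],[-160,-200,-14],[-180,-240,-14],[-196,-280,-14],[-215,-320,-10],[-225,-360,0],[-235,-400,0]], twist=[3,6,9,12,15,18,21,24,25,25], hand=60)

```text
clock: 6.55
tcp_pos: [0.4457, 0.1229, 0.2027]
orientation: [-2.748, 1.522, 0.0]
ft_force: [1.4, -0.5, -0.6]
width: 0.688
grasp_force: 0.0
```

```bash
python3 -c "
from h import *
to((.4975,.2525,.12,32))
P=cloud(img('top'));Q=P.reshape(-1,3);Q=Q[(np.hypot(Q[:,0]-.4396,Q[:,1]+.29)<.055)&(Q[:,2]>.053)&(Q[:,2]<.07)]
(x,y),r=cv2.minEnclosingCircle(Q[:,:2].astype(np.float32));print('base',Q.mean(0),x,y,r)
d=img('scene','x.png');P=cloud(d);Q=P.reshape(-1,3);Q=Q[(np.hypot(Q[:,0]-.4396,Q[:,1]+.29)<.055)&(Q[:,2]>.056)&(Q[:,2]<.07)]
(x,y),r=cv2.minEnclosingCircle(Q[:,:2].astype(np.float32));print('base',Q.mean(0),x,y,r)
cv2.imwrite('pics/s3.png',cv2.resize(d['frame'][130:350,180:400,::-1],(600,600),interpolation=cv2.INTER_CUBIC))"
```

```text
t 6.55 tcp [0.4457 0.1229 0.2027] yaw -147.98 w 59.9 F [ 1.4 -0.5 -0.6] g 0.0 tilt 0.03
(0.4975, 0.2525, 0.12, 32) -> [ -82.4 -112.6   82.8] tw 0.0 d 162.0
base [ 0.43826132 -0.29098464  0.05966423] 0.4383580982685089 -0.29016199707984924 0.032177265733480453
base [ 0.4403729  -0.29204766  0.06010246] 0.4395829439163208 -0.29284030199050903 0.03279919922351837
```

View pics/s3.png

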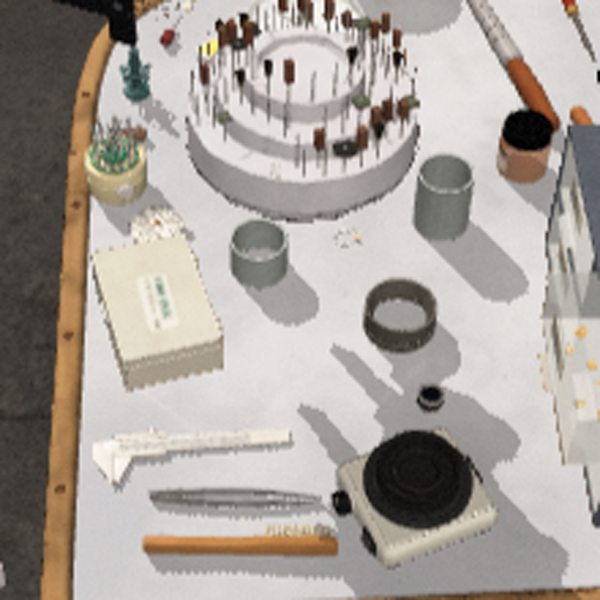

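Base stands well centred on the pad (crop 418,478). Now to the tree.

Emit:
servo_tool(offset=[[-20,-30,0],[-40,-60,0],[-60,-90,10],[-82,-112,40],[-82,-112,80],[-82,-112,80],[-82,-112,80],[-82,-112,80]], twist=[0,0,0,0,0,0,0,0])

```text
clock: 7.32
tcp_pos: [0.4989, 0.2496, 0.1242]
orientation: [-2.747, 1.522, -0.002]
ft_force: [0.3, -0.6, 0.3]
width: 0.691
grasp_force: 0.0
```

```bash
python3 -c "
from h import *
to((.497,.2515,.038,32))
a=img('scene')['frame'];b=img('top')['frame']
a=cv2.resize(a[120:190,190:260],(400,400),interpolation=cv2.INTER_CUBIC);b=cv2.resize(b[185:265,150:230],(400,400),interpolation=cv2.INTER_CUBIC)
cv2.imwrite('pics/s4.png',np.hstack([a,b])[:,:,::-1])"
```

```text
t 7.32 tcp [0.4989 0.2496 0.1242] yaw -147.98 w 60.1 F [ 0.3 -0.6  0.3] g 0.0 tilt 0.11
(0.497, 0.2515, 0.038, 32) -> [-2.7  0.7 86.2] tw 0.0 d 86.0
```

View pics/s4.png

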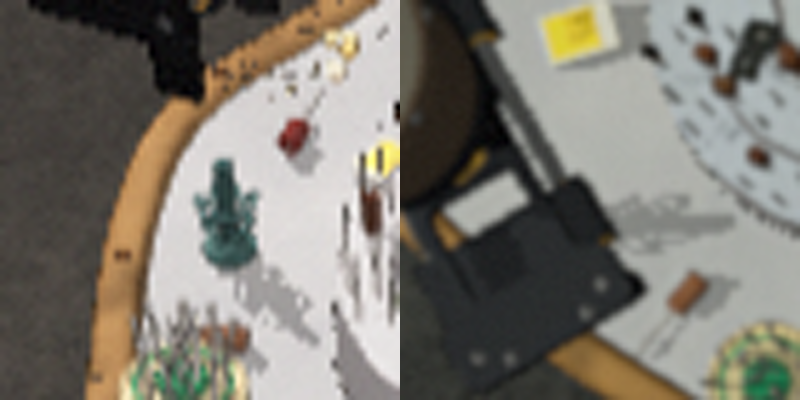

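The tree stands clear between the fingers. I'll descend gently and pinch it.

Emit:
servo_tool(offset=[[-2,1,35],[-2,1,60],[-2,1,76],[-2,1,83],[-2,1,84],[-2,1,84],[-2,1,84]], twist=[0,0,0,0,0,0,0], hand=50)

```text
clock: 8.0
tcp_pos: [0.4973, 0.2517, 0.0408]
orientation: [-2.745, 1.521, -0.002]
ft_force: [-0.8, -0.1, 0.4]
width: 0.575
grasp_force: 0.0
```

```bash
python3 -c "
from h import *
to((.497,.2515,.039,32))"
```

```text
t 8.0 tcp [0.4973 0.2517 0.0408] yaw -147.98 w 50.0 F [-0.8 -0.1  0.4] g 0.0 tilt 0.22
(0.497, 0.2515, 0.039, 32) -> [0.  0.4 1.8] tw 0.0 d 2.0
```

Emit:
servo_tool(offset=[[0,0,1],[0,0,1],[0,0,1],[0,0,1],[0,0,1],[0,0,1],[0,0,1]], twist=[0,0,0,0,0,0,0], hand=14, newtons=8)

```text
clock: 8.58
tcp_pos: [0.496, 0.251, 0.0379]
orientation: [2.748, -1.523, -0.0]
ft_force: [0.1, -0.6, -0.2]
width: 0.185
grasp_force: 0.0
```

Emit:
servo_tool(offset=[[0,0,0],[0,0,0],[0,0,0],[0,0,0]], twist=[0,0,0,0], hand=4)

```text
clock: 8.92
tcp_pos: [0.496, 0.2509, 0.0378]
orientation: [2.748, -1.523, -0.0]
ft_force: [-0.8, -0.1, 0.1]
width: 0.096
grasp_force: 8.0
```

```bash
python3 -c "
from h import *
to((.497,.2515,.039,32))
a=img('scene')['frame'];a=cv2.resize(a[120:190,190:260],(400,400),interpolation=cv2.INTER_CUBIC)
cv2.imwrite('pics/s5.png',a[:,:,::-1])"
```

```text
t 8.92 tcp [0.496  0.2509 0.0378] yaw -147.99 w 8.3 F [-0.8 -0.1  0.1] g 8.0 tilt 0.01
(0.497, 0.2515, 0.039, 32) -> [ 0.  -1.1 -1.2] tw 0.0 d 2.0
```

View pics/s5.png

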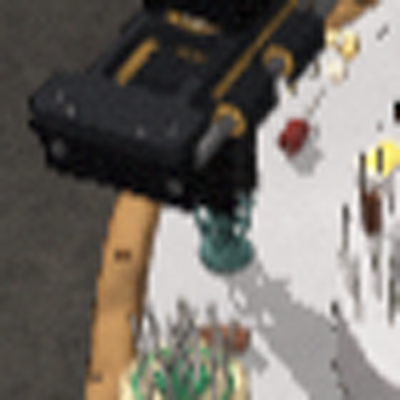

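The pinch holds, tree upright. Lift and carry it back.

Emit:
servo_tool(offset=[[0,0,-10],[0,0,-40],[0,0,-80],[0,0,-120],[0,0,-150],[0,0,-160],[0,0,-165]], twist=[0,0,0,0,0,0,0])

```text
clock: 9.55
tcp_pos: [0.4969, 0.2517, 0.2064]
orientation: [-2.743, 1.52, -0.003]
ft_force: [-0.2, 0.1, -0.6]
width: 0.098
grasp_force: 8.0
```

```bash
python3 -c "
from h import *
to((.42,.12,.2,57),(.42,-.12,.18,57),(.4397,-.2905,.15,57))"
```

```text
t 9.55 tcp [0.4969 0.2517 0.2064] yaw -147.98 w 8.5 F [-0.2  0.1 -0.6] g 8.0 tilt 0.35
(0.42, 0.12, 0.2, 57) -> [ 70.9 135.1   5.6] tw -25.0 d 153.0
(0.42, -0.12, 0.18, 57) -> [274.4 262.5  24.6] tw -25.0 d 381.0
(0.4397, -0.2905, 0.15, 57) -> [429.4 336.4  54. ] tw -25.0 d 548.0
```

Emit:
servo_tool(offset=[[8,15,0],[25,45,0],[45,78,0],[70,108,0],[95,132,3],[125,152,6],[155,172,9],[185,192,12],[215,212,15],[245,232,18]], twist=[0,-3,-6,-9,-12,-15,-18,-21,-23,-25])

```text
clock: 10.38
tcp_pos: [0.4277, -0.0814, 0.1838]
orientation: [3.012, -0.889, -0.004]
ft_force: [0.3, 0.4, 0.6]
width: 0.102
grasp_force: 8.0
```

```bash
python3 -c "
from h import *
to((.4397,-.2905,.15,57))"
```

```text
t 10.38 tcp [ 0.4277 -0.0814  0.1838] yaw -122.88 w 8.8 F [0.3 0.4 0.6] g 8.0 tilt 0.15
(0.4397, -0.2905, 0.15, 57) -> [123.7 169.   33.8] tw 0.1 d 212.0
```

Emit:
servo_tool(offset=[[20,28,5],[40,56,10],[60,84,15],[80,112,20],[100,138,26],[115,157,32],[122,167,34],[124,169,34],[124,169,34],[124,169,34]], twist=[0,0,0,0,0,0,0,0,0,0])

```text
clock: 11.22
tcp_pos: [0.4409, -0.2882, 0.1507]
orientation: [-3.012, 0.891, 0.002]
ft_force: [-0.3, 0.0, 0.8]
width: 0.094
grasp_force: 8.0
```

```bash
python3 -c "
from h import *
to((.4397,-.2905,.088,57))
a=img('scene')['frame'];b=img('top')['frame']
a=cv2.resize(a[240:340,285:385],(400,400),interpolation=cv2.INTER_CUBIC);b=cv2.resize(b[205:305,360:460],(400,400),interpolation=cv2.INTER_CUBIC)
cv2.imwrite('pics/s6.png',np.hstack([a,b])[:,:,::-1])"
```

```text
t 11.22 tcp [ 0.4409 -0.2882  0.1507] yaw -122.96 w 8.2 F [-0.3  0.   0.8] g 8.0 tilt 0.06
(0.4397, -0.2905, 0.088, 57) -> [ 0.3  2.6 62.7] tw 0.0 d 63.0
```

View pics/s6.png

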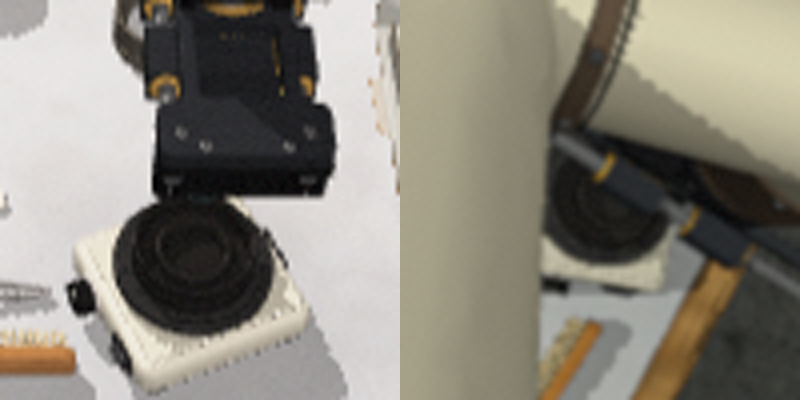

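The recess shows at left crop (197,250); the tree is hidden behind the gripper. Lower it in stages, watching force.

Emit:
servo_tool(offset=[[0,2,20],[0,2,35],[0,2,45],[0,2,45],[0,2,45],[0,2,45]], twist=[0,0,0,0,0,0])

```text
clock: 11.82
tcp_pos: [0.4409, -0.2906, 0.1068]
orientation: [3.012, -0.89, 0.003]
ft_force: [-0.5, -0.6, -0.2]
width: 0.098
grasp_force: 8.0
```

```bash
python3 -c "
from h import *
to((.4397,-.2905,.087,57))"
```

```text
t 11.82 tcp [ 0.4409 -0.2906  0.1068] yaw -122.93 w 8.6 F [-0.5 -0.6 -0.2] g 8.0 tilt 0.1
(0.4397, -0.2905, 0.087, 57) -> [-1.1  0.6 19.8] tw 0.1 d 20.0
```

Emit:
servo_tool(offset=[[-1,0,4],[-1,0,8],[-1,0,12],[-1,0,15],[-1,0,18],[-1,0,20],[-1,0,20],[-1,0,20]], twist=[0,0,0,0,0,0,0,0])

```text
clock: 12.48
tcp_pos: [0.4393, -0.2902, 0.0858]
orientation: [-3.012, 0.892, 0.0]
ft_force: [0.6, -0.1, -0.4]
width: 0.1
grasp_force: 8.0
```

```bash
python3 -c "
from h import *
to((.4397,-.2905,.086,57))"
```

```text
t 12.48 tcp [ 0.4393 -0.2902  0.0858] yaw -122.99 w 8.7 F [ 0.6 -0.1 -0.4] g 8.0 tilt 0.01
(0.4397, -0.2905, 0.086, 57) -> [ 0.5  0.  -0.2] tw 0.0 d 1.0
```

At floor height with no resistance, so the foot is in the recess. Release.

Emit:
servo_tool(offset=[[0,0,0.5],[0,0,0.5],[0,0,0.5]], twist=[0,0,0])

```text
clock: 12.73
tcp_pos: [0.4394, -0.2902, 0.0855]
orientation: [3.012, -0.892, 0.0]
ft_force: [-0.4, -1.0, 0.5]
width: 0.099
grasp_force: 8.0
```

Emit:
servo_tool(offset=[[0,0,0],[0,0,0],[0,0,0],[0,0,0],[0,0,0]], twist=[0,0,0,0,0], hand=40)

```text
clock: 13.15
tcp_pos: [0.4393, -0.2901, 0.0854]
orientation: [-3.012, 0.892, 0.0]
ft_force: [-0.6, 0.6, -0.4]
width: 0.39
grasp_force: 0.0
```

Emit:
servo_tool(offset=[[0,0,-10],[0,0,-35],[0,0,-70],[0,0,-105],[0,0,-125],[0,0,-130]], twist=[0,0,0,0,0,0])

```text
clock: 13.65
tcp_pos: [0.4415, -0.2912, 0.2211]
orientation: [3.011, -0.89, 0.016]
ft_force: [0.5, -0.1, -0.0]
width: 0.46
grasp_force: 0.0
```

```bash
python3 -c "
from h import *
to((.50,-.14,.22,19),(.6455,-.0565,.16,19))"
```

```text
t 13.65 tcp [ 0.4415 -0.2912  0.2211] yaw -122.95 w 40.0 F [ 0.5 -0.1 -0. ] g 0.0 tilt 0.58
(0.5, -0.14, 0.22, 19) -> [ -33.1 -158.7    1. ] tw 38.1 d 162.0
(0.6455, -0.0565, 0.16, 19) -> [  42.9 -307.9   61.9] tw 38.1 d 317.0
```

Emit:
servo_tool(offset=[[-7,-32,0],[-14,-64,0],[-21,-96,0],[-28,-128,0],[-26,-160,0],[-13,-190,0],[2,-220,0],[17,-250,2],[30,-280,5],[42,-304,10]], twist=[4,8,12,16,20,24,28,32,35,38], hand=87)

```text
clock: 14.48
tcp_pos: [0.6416, -0.0565, 0.2052]
orientation: [-2.556, 1.826, -0.0]
ft_force: [-0.1, -0.4, -0.1]
width: 0.991
grasp_force: 0.0
```

```bash
python3 -c "
from h import *
to((.6455,-.0565,.1,19))
d=img('scene');a=d['frame'];P=cloud(d).reshape(-1,3)
cv2.imwrite('pics/s7.png',np.hstack([cv2.resize(x,(400,400),interpolation=cv2.INTER_CUBIC) for x in(a[240:330,290:380],a[150:230,295:375])])[:,:,::-1])
for d in(d,img('top')):
  P=cloud(d);m=(np.hypot(P[...,0]-.44,P[...,1]+.29)<.025)&(P[...,2]>.085)&(P[...,2]<.12);print('tree upper',P[m].mean(0),m.sum())
  m=(np.hypot(P[...,0]-.44,P[...,1]+.29)<.05)&(P[...,2]>.056)&(P[...,2]<.067);Q=P[m][:,:2].astype(np.float32)
  print('base',cv2.minEnclosingCircle(Q) if len(Q) else 0)
"
```

```text
t 14.48 tcp [ 0.6416 -0.0565  0.2052] yaw -161.09 w 86.2 F [-0.1 -0.4 -0.1] g 0.0 tilt 0.01
(0.6455, -0.0565, 0.1, 19) -> [  1.3  -3.7 105.2] tw -0.1 d 105.0
tree upper [ 0.4370274  -0.29392749  0.09764659] 40
base ((0.44006699323654175, -0.29321610927581787), 0.033097002655267715)
tree upper [ 0.43484523 -0.28747915  0.09809497] 29
base ((0.4377673268318176, -0.2898022532463074), 0.03202422335743904)
```

View pics/s7.png

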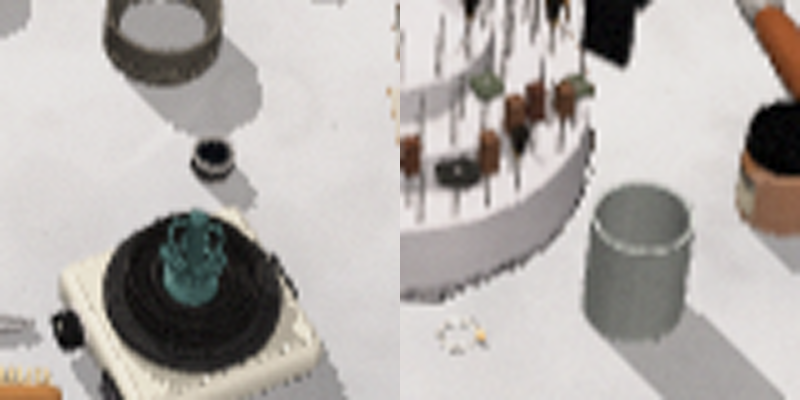

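Tree is upright in the recess (left crop 193,260). Tall flask at right crop (638,260) is clear; descend on it.

Emit:
servo_tool(offset=[[1,-4,20],[1,-4,55],[1,-4,85],[1,-4,105],[1,-4,105],[1,-4,105]], twist=[0,0,0,0,0,0])

```text
clock: 15.08
tcp_pos: [0.6431, -0.0582, 0.0997]
orientation: [2.556, -1.822, -0.003]
ft_force: [0.1, 0.6, 0.1]
width: 1.003
grasp_force: 0.0
```

```bash
python3 -c "
from h import *
to((.6455,-.0565,.044,19))"
```

```text
t 15.08 tcp [ 0.6431 -0.0582  0.0997] yaw -160.98 w 87.3 F [0.1 0.6 0.1] g 0.0 tilt 0.17
(0.6455, -0.0565, 0.044, 19) -> [-0.9 -3.  55.7] tw 0.0 d 56.0
```

Emit:
servo_tool(offset=[[-1,-3,15],[-1,-3,35],[-1,-3,50],[-1,-3,55],[-1,-3,55],[-1,-3,55],[-1,-3,55]], twist=[0,0,0,0,0,0,0])

```text
clock: 15.67
tcp_pos: [0.6481, -0.0557, 0.0476]
orientation: [-2.556, 1.822, -0.005]
ft_force: [0.3, 0.4, 0.4]
width: 0.999
grasp_force: 0.0
```

Emit:
servo_tool(offset=[[0,0,0],[0,0,0],[0,0,0],[0,0,0],[0,0,0],[0,0,0],[0,0,0],[0,0,0]], twist=[0,0,0,0,0,0,0,0], hand=42, newtons=25)

```text
clock: 16.33
tcp_pos: [0.6468, -0.0557, 0.0454]
orientation: [-2.558, 1.824, -0.0]
ft_force: [1.4, 0.7, -0.2]
width: 0.584
grasp_force: 25.0
```

Emit:
servo_tool(offset=[[0,0,-10],[0,0,-40],[0,0,-80],[0,0,-120],[0,0,-150],[0,0,-170],[0,0,-175],[0,0,-175],[0,0,-175]], twist=[0,0,0,0,0,0,0,0,0])

```text
clock: 17.08
tcp_pos: [0.6455, -0.0556, 0.2188]
orientation: [2.556, -1.824, -0.004]
ft_force: [-0.3, 0.2, -2.1]
width: 0.582
grasp_force: 25.0
```

```bash
python3 -c "
from h import *
to((.50,-.14,.22,57),(.4393,-.2905,.22,57))
for n in('top','scene'):
  P=cloud(img(n)).reshape(-1,3)
  for a,b in((.165,.2),(.2,.245)):
    Q=P[(np.hypot(P[:,0]-.6455,P[:,1]+.0565)<.04)&(P[:,2]>a)&(P[:,2]<b)];print(n,a,len(Q),cv2.minAreaRect(Q[:,:2].astype(np.float32)) if len(Q)>3 else '')
"
```

```text
t 17.08 tcp [ 0.6455 -0.0556  0.2188] yaw -161.01 w 50.6 F [-0.3  0.2 -2.1] g 25.0 tilt 0.17
(0.5, -0.14, 0.22, 57) -> [ 32.5 165.1  -0.8] tw -38.0 d 168.0
(0.4393, -0.2905, 0.22, 57) -> [155.  271.4  -0.7] tw -38.0 d 313.0
top 0.165 42 ((0.6523906588554382, -0.04679640382528305), (0.023872192949056625, 0.04999074339866638), 37.72382736206055)
top 0.2 49 ((0.6508038640022278, -0.05192940682172775), (0.02732674963772297, 0.05055007338523865), 18.95653533935547)
scene 0.165 198 ((0.6412723064422607, -0.06260915845632553), (0.04786829650402069, 0.044566210359334946), 4.827771186828613)
scene 0.2 402 ((0.6468464136123657, -0.06287685036659241), (0.07485130429267883, 0.0450914204120636), 7.362907886505127)
```

Emit:
servo_tool(offset=[[6,25,0],[13,58,0],[20,92,0],[27,126,0],[36,160,0],[60,184,0],[88,208,0],[116,234,0],[138,256,0],[152,268,0]], twist=[-3,-7,-11,-15,-19,-23,-27,-31,-35,-38])

```text
clock: 18.02
tcp_pos: [0.4401, -0.2886, 0.2186]
orientation: [3.013, -0.891, -0.007]
ft_force: [1.4, 1.2, -2.4]
width: 0.584
grasp_force: 25.0
```

Emit:
servo_tool(offset=[[2,-1,20],[2,-1,35],[2,-1,45],[2,-1,45],[2,-1,45],[2,-1,45]], twist=[0,0,0,0,0,0])

```text
clock: 18.52
tcp_pos: [0.4456, -0.287, 0.1758]
orientation: [3.012, -0.89, 0.001]
ft_force: [0.1, 0.1, -0.7]
width: 0.584
grasp_force: 25.0
```

```bash
python3 -c "
from h import *
to((.4395,-.2905,.155,57),(.4395,-.2905,.0934,57))
d=img('scene');a=d['frame']
np.save('f.npy',cloud(d))
cv2.imwrite('pics/s8.png',cv2.resize(a[230:340,280:400],(800,733)).astype(np.uint8)[:600,:,::-1])
P=cloud(d).reshape(-1,3);Q=P[(np.hypot(P[:,0]-.4395,P[:,1]+.2905)<.035)&(P[:,2]>.114)&(P[:,2]<.145)]
from scipy.optimize import least_squares
r=least_squares(lambda c:np.hypot(Q[:,0]-c[0],Q[:,1]-c[1])-.0255,(.4395,-.2905),loss='soft_l1',f_scale=.001);print('flask axis',len(Q),r.x,np.abs(r.fun).mean())
"
```

```text
t 18.52 tcp [ 0.4456 -0.287   0.1758] yaw -122.94 w 50.8 F [ 0.1  0.1 -0.7] g 25.0 tilt 0.05
(0.4395, -0.2905, 0.155, 57) -> [-3.2  6.2 20.8] tw 0.1 d 22.0
(0.4395, -0.2905, 0.0934, 57) -> [-3.3  6.2 82.4] tw 0.1 d 83.0
flask axis 103 [ 0.44516905 -0.28825891] 0.0007452099350235625
```

View pics/s8.png

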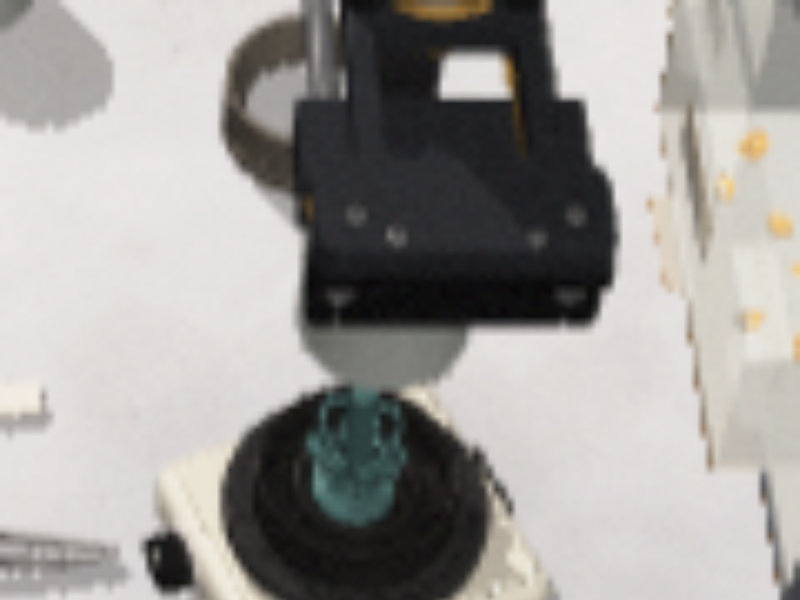

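The flask hangs just behind/right of the tree (tree top 362,390; base centre 357,500). Image and arm estimates agree to 1 mm; shift over and settle above the tree.

Emit:
servo_tool(offset=[[-2,3,5],[-3,6.5,10],[-3,6.5,16],[-3,6.5,18],[-3,6.5,18],[-3,6.5,18],[-3,6.5,18],[-3,6.5,18]], twist=[0,0,0,0,0,0,0,0])

```text
clock: 19.23
tcp_pos: [0.4392, -0.2909, 0.1576]
orientation: [3.012, -0.892, 0.001]
ft_force: [0.1, -0.4, -1.8]
width: 0.583
grasp_force: 25.0
```

```bash
python3 -c "
from h import *
to((.4398,-.291,.11,57),(.4398,-.291,.0934,57))"
```

```text
t 19.23 tcp [ 0.4392 -0.2909  0.1576] yaw -122.99 w 50.7 F [ 0.1 -0.4 -1.8] g 25.0 tilt 0.03
(0.4398, -0.291, 0.11, 57) -> [ 0.5 -0.2 47.6] tw 0.0 d 48.0
(0.4398, -0.291, 0.0934, 57) -> [ 0.5 -0.2 64.2] tw 0.0 d 64.0
```

Emit:
servo_tool(offset=[[0.5,0,4],[0.5,0,10],[0.5,0,17],[0.5,0,24],[0.5,0,31],[0.5,0,38],[0.5,0,43],[0.5,0,45],[0.5,0,45],[0.5,0,45]], twist=[0,0,0,0,0,0,0,0,0,0])

```text
clock: 20.07
tcp_pos: [0.4396, -0.2912, 0.1124]
orientation: [3.012, -0.892, 0.0]
ft_force: [-1.0, 0.3, -1.7]
width: 0.584
grasp_force: 25.0
```

```bash
python3 -c "
from h import *
to((.4398,-.291,.0934,57))
d=img('scene');a=d['frame']
cv2.imwrite('pics/s9.png',cv2.resize(a[240:340,290:390],(600,600),interpolation=cv2.INTER_CUBIC)[:,:,::-1])"
```

```text
t 20.07 tcp [ 0.4396 -0.2912  0.1124] yaw -122.98 w 50.8 F [-1.   0.3 -1.7] g 25.0 tilt 0.01
(0.4398, -0.291, 0.0934, 57) -> [ 0.1 -0.3 19. ] tw 0.0 d 19.0
```

View pics/s9.png

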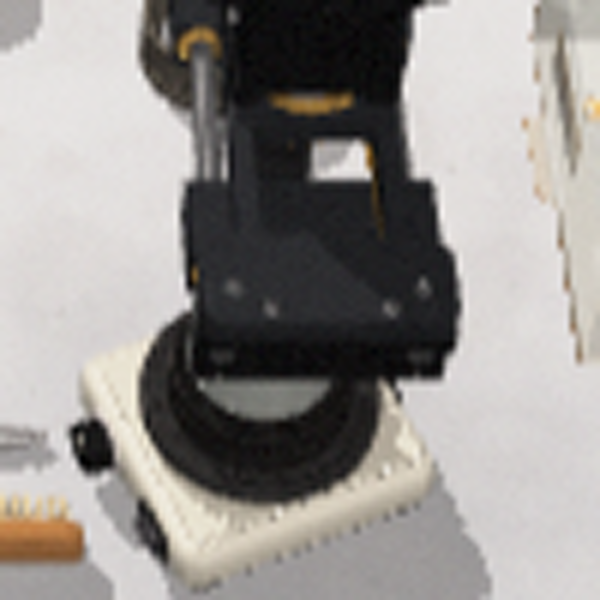

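The flask's lower edge is centred on the base rim (about 262,420). Lower it into the groove.

Emit:
servo_tool(offset=[[0,0,2],[0,0,4],[0,0,6],[0,0,8],[0,0,10],[0,0,10]], twist=[0,0,0,0,0,0])

```text
clock: 20.62
tcp_pos: [0.439, -0.291, 0.1019]
orientation: [-3.012, 0.892, 0.002]
ft_force: [-0.1, 0.0, -2.1]
width: 0.587
grasp_force: 25.0
```

Emit:
servo_tool(offset=[[0,0,2],[0,0,4],[0,0,6],[0,0,8],[0,0,8.5],[0,0,8.5]], twist=[0,0,0,0,0,0])

```text
clock: 21.12
tcp_pos: [0.4392, -0.2911, 0.0936]
orientation: [-3.012, 0.892, 0.001]
ft_force: [0.5, 0.8, -1.9]
width: 0.59
grasp_force: 25.0
```

```bash
python3 -c "
from h import *
to((.4398,-.291,.0934,57))"
```

```text
t 21.12 tcp [ 0.4392 -0.2911  0.0936] yaw -122.99 w 51.3 F [ 0.5  0.8 -1.9] g 25.0 tilt 0.03
(0.4398, -0.291, 0.0934, 57) -> [ 0.4 -0.4  0.2] tw 0.0 d 1.0
```

Freely in the groove at floor height. One more millimetre, then release.

Emit:
servo_tool(offset=[[0,0,0.5],[0,0,1],[0,0,1]], twist=[0,0,0])

```text
clock: 21.37
tcp_pos: [0.4396, -0.2912, 0.0934]
orientation: [3.012, -0.892, 0.001]
ft_force: [0.0, 0.4, 0.9]
width: 0.582
grasp_force: 25.0
```

Emit:
servo_tool(offset=[[0,0,0],[0,0,0],[0,0,0],[0,0,0],[0,0,0],[0,0,0]], twist=[0,0,0,0,0,0], hand=80)

```text
clock: 21.87
tcp_pos: [0.4394, -0.2912, 0.0929]
orientation: [3.012, -0.892, 0.0]
ft_force: [-0.8, -0.3, 0.1]
width: 0.896
grasp_force: 0.0
```

Emit:
servo_tool(offset=[[0,0,-10],[0,0,-40],[0,0,-80],[0,0,-110],[0,0,-120],[0,0,-125]], twist=[0,0,0,0,0,0], hand=87)

```text
clock: 22.37
tcp_pos: [0.4405, -0.2916, 0.2213]
orientation: [3.012, -0.892, 0.01]
ft_force: [-0.6, -0.4, 0.4]
width: 1.001
grasp_force: 0.0
```

```bash
python3 -c "
from h import *
to((.54,-.137,.12,57))"
```

```text
t 22.37 tcp [ 0.4405 -0.2916  0.2213] yaw -122.98 w 87.1 F [-0.6 -0.4  0.4] g 0.0 tilt 0.36
(0.54, -0.137, 0.12, 57) -> [  -1.3 -183.6  101.6] tw 0.0 d 210.0
```

Emit:
servo_tool(offset=[[0,-15,0],[0,-45,0],[0,-80,0],[0,-115,20],[0,-150,45],[-1,-175,75],[-1,-184,100],[-1,-184,100],[-1,-184,100]], twist=[0,0,0,0,0,0,0,0,0])

```text
clock: 23.12
tcp_pos: [0.5372, -0.1358, 0.1158]
orientation: [3.011, -0.89, -0.009]
ft_force: [1.1, 0.2, 0.9]
width: 0.999
grasp_force: 0.0
```

```bash
python3 -c "
from h import *
T=np.load('top0.npy');S=np.load('scene0.npy')
print('small',T[225,376],S[277,337])
for P in(T,S):
  P=P.reshape(-1,3);Q=P[(np.hypot(P[:,0]-.51,P[:,1]+.195)<.03)&(P[:,2]>.008)];print(len(Q),Q.mean(0),Q.min(0),Q.max(0))
to((.54,-.137,.01,57))
d=img('scene');a=d['frame']
cv2.imwrite('pics/s10.png',cv2.resize(a[220:340,280:400],(600,600),interpolation=cv2.INTER_CUBIC)[:,:,::-1])
P=cloud(d).reshape(-1,3)
from scipy.optimize import least_squares
Q=P[(np.hypot(P[:,0]-.4395,P[:,1]+.2905)<.032)&(P[:,2]>.105)&(P[:,2]<.12)]
print('flask top',len(Q),cv2.minEnclosingCircle(Q[:,:2].astype(np.float32)),np.percentile(Q[:,2],[50,95]))
Q=P[(np.hypot(P[:,0]-.4395,P[:,1]+.2905)<.032)&(P[:,2]>.066)&(P[:,2]<.105)&(P[:,1]<-.295)]
r=least_squares(lambda c:np.hypot(Q[:,0]-c[0],Q[:,1]-c[1])-.0255,(.4395,-.2905),loss='soft_l1',f_scale=.001);print('flask axis',len(Q),r.x)
"
```

```text
small [ 0.51019381 -0.2159399   0.01287798] [ 0.5085246  -0.22157892  0.01163463]
68 [ 0.51049351 -0.21498283  0.01475548] [ 0.4985656  -0.22479872  0.00815968] [ 0.52223494 -0.17560874  0.02087563]
59 [ 0.51173417 -0.2164904   0.01395999] [ 0.50138923 -0.22382412  0.00821167] [ 0.52325799 -0.20723712  0.01809165]
t 23.12 tcp [ 0.5372 -0.1358  0.1158] yaw -122.92 w 86.9 F [1.1 0.2 0.9] g 0.0 tilt 0.34
(0.54, -0.137, 0.01, 57) -> [  3.5  -0.9 105.7] tw 0.1 d 106.0
flask top 187 ((0.43841850757598877, -0.29178011417388916), 0.027747735381126404) [0.11076732 0.1146168 ]
flask axis 258 [ 0.43853299 -0.2921754 ]
```

View pics/s10.png

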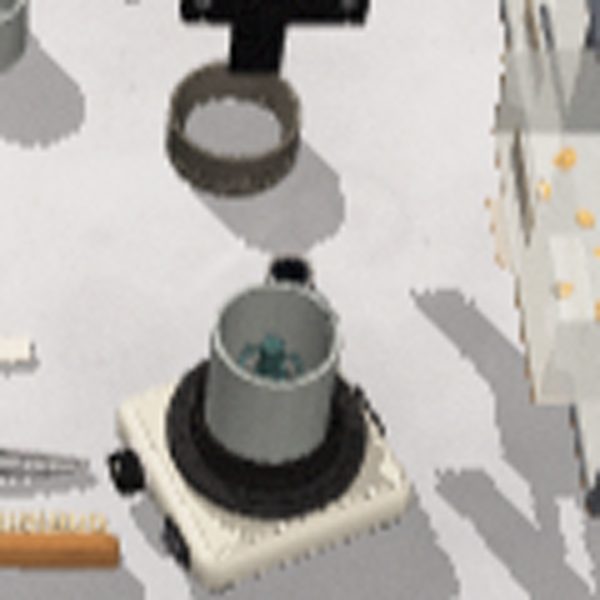

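Flask fully down, tree visible inside (270,355); collar at (233,130); the small ring at (290,270) is clear of the finger. Pick the collar.

Emit:
servo_tool(offset=[[1,-1,30],[1,-1,65],[1,-1,92],[1,-1,102],[1,-1,104],[1,-1,104],[1,-1,104],[1,-1,104]], twist=[0,0,0,0,0,0,0,0])

```text
clock: 23.83
tcp_pos: [0.5417, -0.1361, 0.0161]
orientation: [-3.011, 0.892, -0.007]
ft_force: [0.5, 0.7, 0.8]
width: 1.0
grasp_force: 0.0
```

```bash
python3 -c "
from h import *
to((.54,-.137,.01,57))"
```

```text
t 23.83 tcp [ 0.5417 -0.1361  0.0161] yaw -122.98 w 87.0 F [0.5 0.7 0.8] g 0.0 tilt 0.25
(0.54, -0.137, 0.01, 57) -> [-1.   1.7  6.1] tw 0.0 d 6.0
```

Emit:
servo_tool(offset=[[-1,1.5,3],[-1,1.5,5],[-1,1.5,5],[-1,1.5,5]], twist=[0,0,0,0])

```text
clock: 24.17
tcp_pos: [0.5384, -0.1366, 0.009]
orientation: [-3.012, 0.892, -0.0]
ft_force: [-0.2, -0.2, 0.4]
width: 1.0
grasp_force: 0.0
```

Emit:
servo_tool(offset=[[0,0,0],[0,0,0],[0,0,0],[0,0,0],[0,0,0],[0,0,0],[0,0,0]], twist=[0,0,0,0,0,0,0], hand=50, newtons=15)

```text
clock: 24.75
tcp_pos: [0.5386, -0.1366, 0.0089]
orientation: [-3.012, 0.892, -0.0]
ft_force: [0.7, 0.2, 0.4]
width: 0.712
grasp_force: 15.0
```

Emit:
servo_tool(offset=[[0,0,-10],[0,0,-40],[0,0,-80],[0,0,-120],[0,0,-145],[0,0,-155],[0,0,-155],[0,0,-155]], twist=[0,0,0,0,0,0,0,0])

```text
clock: 25.42
tcp_pos: [0.5376, -0.1364, 0.1634]
orientation: [-3.012, 0.893, 0.002]
ft_force: [-0.3, 1.0, -1.4]
width: 0.714
grasp_force: 15.0
```

```bash
python3 -c "
from h import *
to((.4393,-.291,.15,57))"
```

```text
t 25.42 tcp [ 0.5376 -0.1364  0.1634] yaw -123.02 w 62.1 F [-0.3  1.  -1.4] g 15.0 tilt 0.07
(0.4393, -0.291, 0.15, 57) -> [  1.8 183.2  13.3] tw -0.0 d 184.0
```

Emit:
servo_tool(offset=[[0,12,0],[0,40,0],[1,75,0],[1,110,0],[1,145,0],[1,170,3],[1,183,8],[1,183,13],[1,183,13],[1,183,13]], twist=[0,0,0,0,0,0,0,0,0,0])

```text
clock: 26.25
tcp_pos: [0.4393, -0.2901, 0.1495]
orientation: [-3.012, 0.891, 0.004]
ft_force: [0.6, 0.4, -0.9]
width: 0.713
grasp_force: 15.0
```

Emit:
servo_tool(offset=[[0,0,0],[0,0,0],[0,0,0],[0,0,0]], twist=[0,0,0,0])

```text
clock: 26.58
tcp_pos: [0.4402, -0.2902, 0.1511]
orientation: [-3.013, 0.89, -0.001]
ft_force: [0.8, -0.6, -0.4]
width: 0.711
grasp_force: 15.0
```

```bash
python3 -c "
from h import *
to((.4393,-.291,.125,57))
d=img('scene');a=d['frame']
cv2.imwrite('pics/s11.png',cv2.resize(a[220:320,290:390],(600,600),interpolation=cv2.INTER_CUBIC)[:,:,::-1])
P=cloud(d).reshape(-1,3)
from scipy.optimize import least_squares
for n,a,b,rad in(('collar',.143,.168,.031),('flask',.066,.105,.0255)):
  Q=P[(np.hypot(P[:,0]-.4395,P[:,1]+.2905)<.038)&(P[:,2]>a)&(P[:,2]<b)&(P[:,1]<-.297)]
  r=least_squares(lambda c:np.hypot(Q[:,0]-c[0],Q[:,1]-c[1])-rad,(.4395,-.2905),loss='soft_l1',f_scale=.001) if len(Q) else 0
  print(n,len(Q),r and r.x)
"
```

```text
t 26.58 tcp [ 0.4402 -0.2902  0.1511] yaw -122.92 w 61.8 F [ 0.8 -0.6 -0.4] g 15.0 tilt 0.03
(0.4393, -0.291, 0.125, 57) -> [-0.3  1.2 26.1] tw 0.1 d 26.0
collar 0 0
flask 229 [ 0.43914229 -0.29256894]
```

View pics/s11.png

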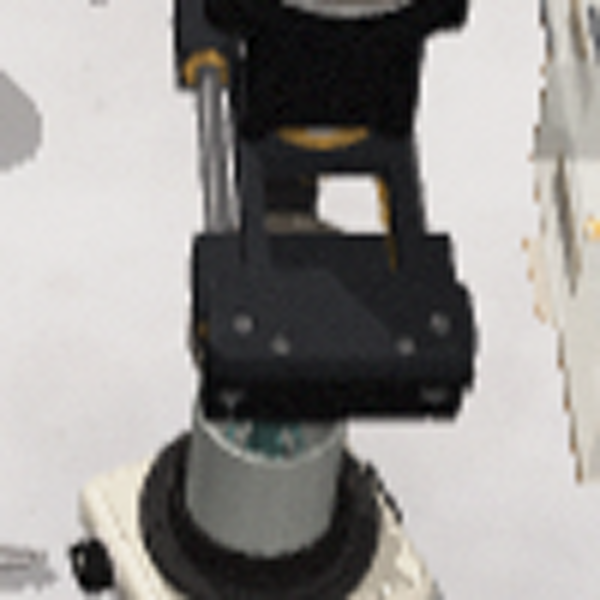

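The collar is hidden behind the gripper; flask rim is at (265,440). The estimate is well within the funnel, so lower in stages.

Emit:
servo_tool(offset=[[-1,1,6],[-1,1,14],[-1,1,22],[-1,1,27],[-1,1,28],[-1,1,28],[-1,1,28]], twist=[0,0,0,0,0,0,0])

```text
clock: 27.22
tcp_pos: [0.4384, -0.2911, 0.1228]
orientation: [3.012, -0.892, -0.0]
ft_force: [0.8, -0.8, -1.4]
width: 0.715
grasp_force: 15.0
```

Emit:
servo_tool(offset=[[0,0,2],[0,0,4],[0,0,6],[0,0,7],[0,0,7]], twist=[0,0,0,0,0])

```text
clock: 27.63
tcp_pos: [0.4381, -0.2909, 0.1156]
orientation: [-3.012, 0.892, 0.001]
ft_force: [0.1, 0.1, 0.3]
width: 0.712
grasp_force: 15.0
```

```bash
python3 -c "
from h import *
to((.4393,-.291,.109,57))"
```

```text
t 27.63 tcp [ 0.4381 -0.2909  0.1156] yaw -122.99 w 62.0 F [0.1 0.1 0.3] g 15.0 tilt 0.03
(0.4393, -0.291, 0.109, 57) -> [ 1.1 -0.6  6.6] tw 0.0 d 7.0
```

Emit:
servo_tool(offset=[[0.5,0,2],[0.5,0,4],[0.5,0,6],[0.5,0,7],[0.5,0,7],[0.5,0,7]], twist=[0,0,0,0,0,0])

```text
clock: 28.13
tcp_pos: [0.4387, -0.2913, 0.1089]
orientation: [3.012, -0.892, 0.0]
ft_force: [-0.5, -0.2, -0.5]
width: 0.71
grasp_force: 15.0
```

```bash
python3 -c "
from h import *
to((.4393,-.291,.109,57))"
```

```text
t 28.13 tcp [ 0.4387 -0.2913  0.1089] yaw -122.99 w 61.8 F [-0.5 -0.2 -0.5] g 15.0 tilt 0.01
(0.4393, -0.291, 0.109, 57) -> [ 0.3 -0.5 -0.1] tw 0.0 d 1.0
```

Emit:
servo_tool(offset=[[0,0,0.5],[0,0,1],[0,0,1.5],[0,0,1.5]], twist=[0,0,0,0])

```text
clock: 28.47
tcp_pos: [0.4389, -0.2914, 0.1088]
orientation: [3.012, -0.891, 0.001]
ft_force: [-2.6, 1.7, 8.9]
width: 0.71
grasp_force: 15.0
```

Emit:
servo_tool(offset=[[0,0,0],[0,0,0],[0,0,0],[0,0,0],[0,0,0],[0,0,0]], twist=[0,0,0,0,0,0], hand=80)

```text
clock: 28.97
tcp_pos: [0.4386, -0.2913, 0.1072]
orientation: [-3.012, 0.892, 0.0]
ft_force: [0.9, -0.3, 0.5]
width: 0.911
grasp_force: 0.0
```

Emit:
servo_tool(offset=[[0,0,-10],[0,0,-40],[0,0,-70],[0,0,-90],[0,-50,-100],[0,-90,-100],[0,-120,-100],[0,-140,-100],[0,-150,-100],[0,-150,-100]], twist=[0,0,0,0,0,0,0,0,0,0])

```text
clock: 29.8
tcp_pos: [0.5214, -0.164, 0.2079]
orientation: [-3.013, 0.888, -0.001]
ft_force: [-0.5, -0.1, 0.1]
width: 0.917
grasp_force: 0.0
```

```bash
python3 -c "
from h import *
to((.4393,-.291,.109,57))
d=img('scene');a=d['frame']
cv2.imwrite('pics/s12.png',cv2.resize(a[220:320,290:390],(600,600),interpolation=cv2.INTER_CUBIC)[:,:,::-1])
P=cloud(d).reshape(-1,3)
from scipy.optimize import least_squares
for n,a,b,rad in(('collar',.103,.124,.031),('flask',.066,.096,.0255)):
  Q=P[(np.hypot(P[:,0]-.4395,P[:,1]+.2905)<.038)&(P[:,2]>a)&(P[:,2]<b)&(P[:,1]<-.3)]
  r=least_squares(lambda c:np.hypot(Q[:,0]-c[0],Q[:,1]-c[1])-rad,(.4395,-.2905),loss='soft_l1',f_scale=.001)
  print(n,len(Q),r.x)
for P in(P,cloud(img('top')).reshape(-1,3)):
  Q=P[(np.hypot(P[:,0]-.4395,P[:,1]+.2905)<.04)&(P[:,2]>.12)];print('top z',len(Q),np.percentile(Q[:,2],[50,80,95]) if len(Q) else '')
  print(np.linalg.lstsq(np.c_[Q[:,:2]-[.4393,-.291],np.ones(len(Q))],Q[:,2],rcond=None)[0])
"
```

```text
t 29.8 tcp [ 0.5214 -0.164   0.2079] yaw -122.83 w 79.8 F [-0.5 -0.1  0.1] g 0.0 tilt 0.05
(0.4393, -0.291, 0.109, 57) -> [ -0.2 151.3  98.8] tw 0.2 d 181.0
collar 169 [ 0.43855952 -0.29262965]
flask 129 [ 0.43898656 -0.2925857 ]
top z 329 [0.12661887 0.12876471 0.13046757]
[ 0.00018488 -0.01470784  0.12593574]
top z 289 [0.12770558 0.13022473 0.13153841]
[-0.0050532   0.00427036  0.12708996]
```

View pics/s12.png

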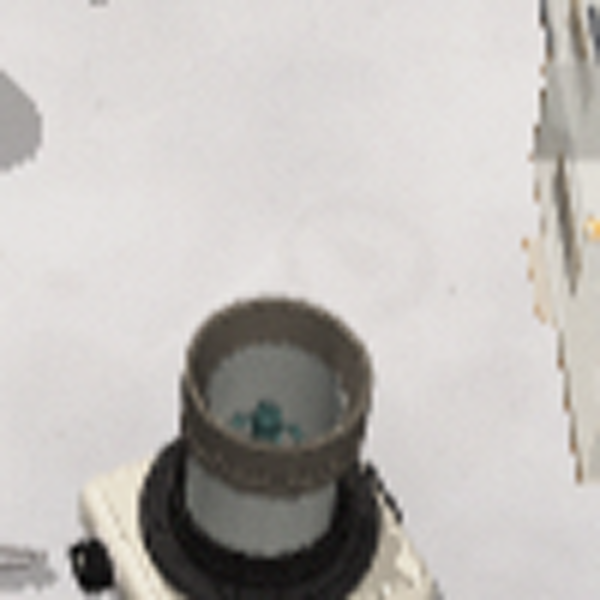

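The collar sits level and coaxial with the flask (axes 0.4 mm apart). Its top is at about 0.128 m, so it is home, and the tree is upright inside (265,420). Hand in.

```bash
python3 -c "
from plant import job
print(job.close_job())"
```

```text
the job is handed in; nothing more can be done
None
```

I've handed the job in: base on the pad, tree in its recess, tall flask down in the groove and collar home on top. My last camera check showed it all upright and lined up, after about 30 s on the robot clock; the hand-in call gave no verdict.

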